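# Make a hand screen-print station ready for the stroke

## Robot

A 6-joint arm with a two-finger parallel gripper is mounted at the origin on a cart in front of the work surface, level with it; the furniture and walls round the work are solid. World frame = base frame: x ahead of the robot, y to its left, z up, the work surface at z = 0. Lengths are in mm, angles in rad, forces in N, time in s.
With the tool pointing down it reaches from about 275 to 975 mm from the base axis. Payload 8.4 kg.
Tool frame: the origin (TCP) lies at the very end of the fingers, on their centre line; the grasp point (between the pads) lies 19 mm behind it (grasp_offset is the distance from the TCP to the grasp point, in mm); z points along the fingers, y is the line along which they close (so a half turn about z gives the same grasp; the last joint's range is limited). The gripper opens to 92 mm and grips with 3 to 60 N. Pads are 20 mm wide; open, the fingers measure 128 mm over their backs; the gripper's body (75 mm by 189 mm) begins 69 mm behind the grasp point.
Start: joints at [1.219, 0.353, 1.633, -0, 1.155, -0.002], TCP at [214.192, 587.154, 214.583] pointing down, gripper open.
Joint ranges: [-2.63, 2.63], [-0.92, 2.1], [0.06, 2.66], [-1.3, 4.44], [0, 2.69], [-3.02, 3.02]. Speed limits (rad/s): [2.22, 2.22, 2.79, 3.14, 3.14, 3.14].

## Interface

Orientations are given as [roll, pitch, yaw] about the fixed x, y, z axes, in that order (R = Rz(yaw) Ry(pitch) Rx(roll)).
In Python, from plant import state, grab_frame, close_job, grasp_offset gives the robot as it stands. The module is installed in compiled form; this text tells all that it offers.
- The arm moves only by the shell command python3 -m creep [FORCE], which reads ROWS from standard input. ROWS is a JSON list of rows, 1 to 10 of them, each an object with the fields pos (a list: dx, dy, dz in mm), turn_vec (a list: a rotation vector rx, ry, rz in rad), aperture (the opening from 0.0 (shut) to 1.0 (fully open)); a field left out counts as zero (the opening has to be given); each row is the pose to reach, as a shift and turn from the pose commanded when the command began, along the tool's axes at that moment; what a row does not reach only later rows make up. A row lasts 1/10 s, in which the tool goes at most 50 mm and 0.15 rad, less where a joint would pass 70% of its speed; a pose out of reach is approached as far as the arm can. The fingers move at their own pace and stop on an object; FORCE is the grip in N (left out, the last holds). Time passes only in rows, so rows that do not move let the fingers close. It prints the time, the measured TCP pose, the force, the opening and the grip force at its end. Input that does not fit is refused with a message, and nothing moves.
- state(): the state, without advancing time (a new reading comes with each control period).
- grab_frame(name): name is "side" or "top" or "wrist"; returns a dict with "color" (400x640x3 uint8, red, green, blue), "vertical_fov" (degrees; the focal length in pixels is half the picture's height over the tangent of half this angle, whatever the lens; pixels are square), "cx", "cy" (the principal point, pixels), "T" (4x4, takes a point from camera to world coordinates); the wrist camera has in their place "mount" (4x4, takes a point from camera to tool coordinates, whose origin is the TCP and whose axes are the flange's). Camera axes: x right, y down, z forward; pixel columns grow to the right and rows downward; lengths in mm; the calibration is good to about 2 mm. A picture is of the moment at which its call begins: read the wrist's pose just before it. There is no depth.
- close_job(): hands the job in; it is judged then, once.
The state is a dict: "time": time; "qpos": joint angles; "joint_velocities": joint speeds; "joint_torque": joint torques, N m; "position": TCP position; "ee_rot": TCP orientation; "ft_force": force on the tool from outside, world axes, zero at the start; "ft_torque": the same for the moment, N m; "finger_gap": opening from 0.0 (shut) to 1.0 (fully open); "grasp_force": force on a finger pad.
Only numpy, scipy, OpenCV 4.12 (cv2) and the standard library are available. Lean on these libraries where they do the work, as an engineer would, in place of code of your own. Each camera call takes 0.05 s, during which the arm holds its last target. There are 200 camera calls.

## Task

Get the small screen-print station ready for its next print, using only the closed fingertips to push. First, with the screen still up, push the shuttle that carries the black phone shell home against its end stop; then lower the raised screen gently, pushing on its aluminium frame, until it lies flat on its two rest posts, and take the hand away. Do not grip or lift anything, do not touch the mesh or the shell, and leave the other things lying about where they are.

Things in the scene. Friction and masses are not known exactly. Their poses are not given: they have to be found in the camera images.
- print_station: Fixed print station; grey base plate 215 (x) by 290 mm (y), 12 mm high, with a 125 mm wide tongue out to y = -295 mm. Origin on the conveyor under the printing place; x to the hinge (away from the robot), y to the end stop, z up. Stop block at y 119-133 mm, 34 mm high. Rest posts at x -70, y +-107 mm, 49 mm high. Hinge cheeks at x 73-117, y +-129 to +-139 mm, 74 mm high; knobs to y +-154 mm.
- shuttle: Aluminium shuttle with the shell's nest, 0.5 kg, sliding along the station's y axis between two gib rails. Origin on the conveyor under the nest's centre; meets the station's origin when home; starts 45-95 mm to -y of it. Slides with about 2 to 4 N of friction. Plate 32, nest rim 43, shell top 46 mm above the conveyor.
- push_plate (a point): Centre of the outer (-y) face of the shuttle's upright push plate: 70 mm wide (station x), 8 mm thick, standing 24 to 68 mm above the conveyor; this point is 46 mm up and 180 mm towards -y from the nest's centre (station y = -180 mm when home). Push it along station +y. Axes as the station's. The gib rails on either side of it are 38 mm high, 92 mm apart, and reach out to y = -290 mm.
- nest (a point): Centre of the floor of the shuttle's nest, 36 mm above the conveyor, where the shell lies in its pocket. Axes as the station's.
- screen (a joint): Hinge angle of the screen frame in rad: 0 = down flat on the rest posts; grows as the free edge is raised (1.57 = standing straight up). It starts raised; the hinge is stiff (about 0.9 N m of friction), so the screen stays at whatever angle it is left and does not fall by itself.
- free_bar (a point): Middle of the upper face of the screen frame's free bar, 165 mm from the hinge line, 10 mm off the frame's middle plane. Bar 30 mm wide, 250 mm long (along y), 20 mm thick. Moves with the screen: x in the frame's plane towards the hinge, z out of the upper face (up when the screen is down, away from the robot when it stands up). Screen down: 69 mm above the conveyor.
- screen_hinge (a point): Middle of the screen's hinge line, which runs along the station's y axis, 95 mm towards +x of the station's origin, 59 mm above the conveyor. The frame, 250 mm wide, reaches from 10 to 180 mm from this line; along its hinge side lies a dark clamp bar with two black knobs, up to 30 mm above the frame's middle plane.
- mesh: The thin stretched mesh with its stencil that fills the frame's window, 112 mm by 190 mm, level with the frame's underside. Delicate: not to be touched. Origin on the hinge line; axes as the screen's.
- work_shell: The black phone shell to be printed, 75 by 150 by 10 mm, lying loose in the nest's pocket and riding on the shuttle. Origin at the centre of its underside.
- squeegee: Hand squeegee with wooden handle, 95 by 165 by 30 mm, lying to the left of the station; bystander. Origin at the centre of its underside.
- ink_tin: Small ink tin with a metal lid, 61 mm across, 50 mm high, left of the station; bystander. Origin at the centre of its underside.
- next_shell: Another black phone shell, 75 by 150 by 10 mm, lying on the conveyor to the right; bystander. Origin at the centre of its underside.
- masking_tape: Roll of masking tape lying flat, 102 mm across, 24 mm high, on the near edge of the conveyor; bystander. Origin at the centre of its underside.

How it is judged (in metres and radians):
On the way, in this order (a step that is already met when the one before it is completed fails the run):
1. the shuttle is home against its end stop while the screen is still up (y of shuttle in the frame of print_station above -0.003 m and value of joint screen above 0.9 rad), for 0.2 s.
2. the screen lies down on its rest posts (value of joint screen below 0.02 rad), for 0.2 s.
At the end, for the whole second after the job is handed in: The shuttle is within 3 mm of its end stop, the screen is down on its rest posts to within 0.02 rad (3 mm at the free edge), the shell lies at rest in its nest, the bystanders have not moved by more than 15 mm (y of shuttle in the frame of print_station above -0.003 m and value of joint screen below 0.02 rad and horizontal distance between work_shell and nest below 0.006 m and linear speed of work_shell below 0.01 m/s and distance of each of squeegee, ink_tin, next_shell, masking_tape from where it was at the start of the episode below 0.015 m); the robot touches nothing.
It fails at once if the screen is lowered (below 0.9 rad) before the shuttle is home (value of joint screen below 0.9 rad and y of shuttle in the frame of print_station below -0.005 m).
It fails at once if the screen is let down hard (faster than 2.5 rad/s) (velocity of joint screen below -2.5 rad/s).
It fails at once if the mesh or the shell in the nest is touched (contact force between the arm and mesh above 0.5 N or contact force between the arm and work_shell above 0.5 N).
It fails at once if the push plate or a bar of the screen is gripped (it stands between the finger pads) ((x of the grasp point in the frame of push_plate between -0.05 and 0.05 m and y of the grasp point in the frame of push_plate between -0.003 and 0.012 m and z of the grasp point in the frame of push_plate between -0.03 and 0.03 m) or (x of the grasp point in the frame of free_bar between -0.018 and 0.165 m and y of the grasp point in the frame of free_bar between -0.128 and 0.128 m and z of the grasp point in the frame of free_bar between -0.018 and -0.002 m)).
It fails at once if the shuttle is lifted, the shell leaves its pocket, or a bystander is moved or lifted (by more than 15 mm) (z of shuttle in the frame of print_station above 0.006 m or z of work_shell in the frame of nest above 0.005 m or horizontal distance between work_shell and nest above 0.008 m or distance of any of squeegee, ink_tin, next_shell, masking_tape from where it was at the start of the episode above 0.015 m).
It also fails if it takes over 51 s, if anything falls off the work surface, if the arm or the gripper's body presses on something with over 40 N, if the wrist force passes 120 N, or if a joint passes its speed limit or range.

## Working session

There is one attempt and no reset: what is moved stays moved. The work goes in short steps, Python scripts to look and compute and a shell command to move; the robot and the scene stay as the last step left them, time stands still between calls to the robot, and variables do not carry over. Pictures are saved under pics/ and viewed, at most 10 in all, crops included, and the job is handed in when it is done.

```bash
mkdir -p pics; python3 - <<'E'
from plant import *
import cv2,pickle,numpy as np
print(state(),grasp_offset)
d={}
for n in ("side","top"):
    f=grab_frame(n); d[n]=f; cv2.imwrite(f"pics/{n}0.png",f["color"][:,:,::-1])
    print(n,f["vertical_fov"],f["cx"],f["cy"],np.round(f["T"],3).tolist())
pickle.dump(d,open("f0.pkl","wb"))
E
```

```text
{'time': 0.0, 'qpos': array([ 1.21855488e+00,  3.53664861e-01,  1.63412832e+00, -8.17410913e-06,
        1.15521896e+00, -2.39417785e-03]), 'joint_velocities': array([ 2.26247590e-03,  3.45789840e-04,  1.01585026e-03, -8.24905331e-04,
       -6.29037210e-04,  8.60315913e-05]), 'joint_torque': array([ 1.46581457e-03, -5.93852627e+01, -3.34202957e+01,  6.97617698e-02,
        2.35085998e-02, -1.07162557e-04]), 'position': array([214.04668252, 586.66794943, 213.85575629]), 'ee_rot': array([-3.14017315e+00,  4.07512506e-06,  2.79174870e+00]), 'ft_force': array([ 0.038118  , -0.58023897, -0.459125  ]), 'ft_torque': array([-0.00901503, -0.00283082,  0.01235088]), 'grasp_force': 0.0, 'finger_gap': 0.9995189828903386} 18.700000000000003
side 51.577334581725985 311.58571527299256 192.59654525036018 [[0.96, -0.181, 0.214, 202.293], [-0.28, -0.671, 0.686, -1067.98], [0.02, -0.719, -0.695, 1133.266], [0.0, 0.0, 0.0, 1.0]]
top 55.312386811538595 320.73801602182857 199.43455060062126 [[-0.112, -0.973, 0.202, 287.378], [-0.994, 0.111, -0.018, -14.627], [-0.005, -0.203, -0.979, 1310.478], [0.0, 0.0, 0.0, 1.0]]
```

View pics/top0.png

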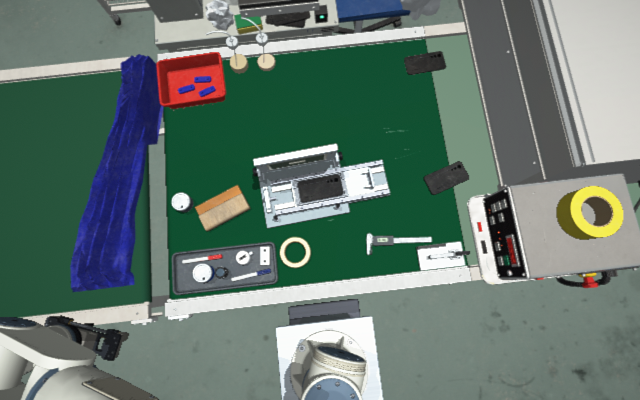

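View pics/side0.png

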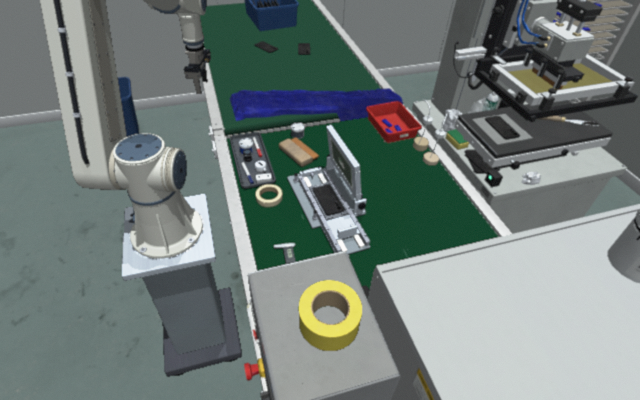

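The top view shows the station around pixel (310,190): screen raised at the rear, push plate at about (375,180), tape at (295,252). I'll enlarge both views to pick points.

```bash
python3 - <<'E'
import cv2
a=cv2.imread("pics/top0.png")[135:235,245:395]; cv2.imwrite("pics/topc.png",cv2.resize(a,None,fx=5.3333,fy=5.3333,interpolation=cv2.INTER_CUBIC))
a=cv2.imread("pics/side0.png")[120:260,280:380]; cv2.imwrite("pics/sidec.png",cv2.resize(a,None,fx=4.2,fy=4.2,interpolation=cv2.INTER_CUBIC))
E
```

```text
(no output)
```

View pics/topc.png

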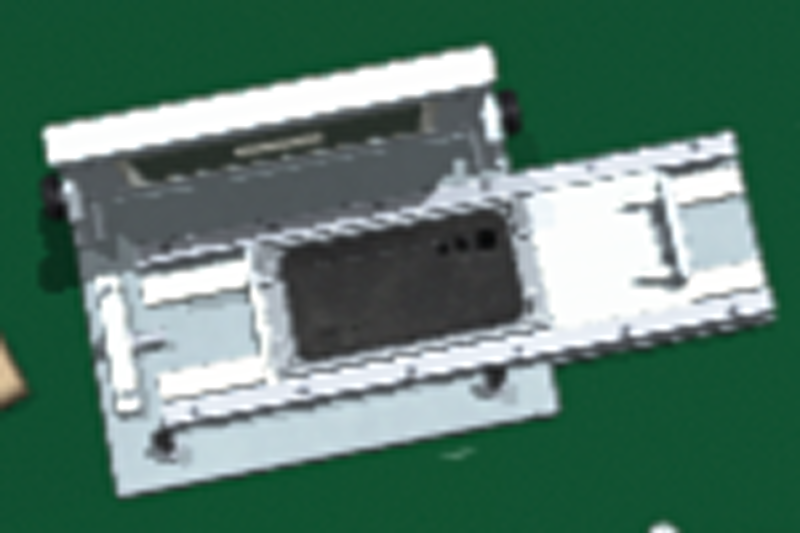

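View pics/sidec.png

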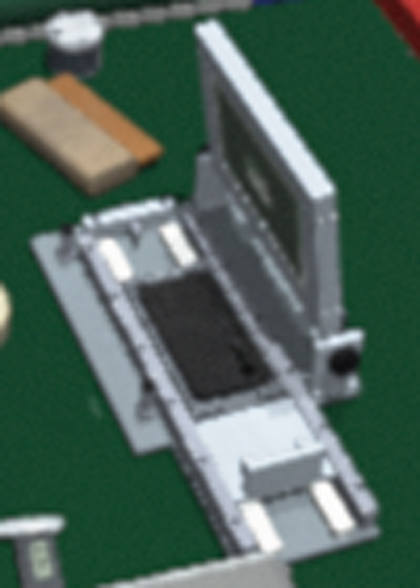

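The enlargements give the screen's edge-face corners, shell corners, plate, knobs and base corners in both views. I'll fit station pose, shuttle offset and screen angle together.

```bash
cat > fit.py <<'E'
import numpy as np,pickle
from scipy.optimize import least_squares
d=pickle.load(open("f0.pkl","rb"))
def proj(f,P):
    T=np.linalg.inv(f["T"]); p=T[:3,:3]@P+T[:3,3]; F=200/np.tan(np.radians(f["vertical_fov"]/2))
    return np.array([f["cx"]+F*p[0]/p[2],f["cy"]+F*p[1]/p[2]])
scr=lambda r,y,n:(lambda q:[95-r*np.cos(q["th"])+n*np.sin(q["th"]),y,59+r*np.sin(q["th"])+n*np.cos(q["th"])])
st=lambda x,y,z:(lambda q:[x,y,z])
sh=lambda x,y,z:(lambda q:[x,y-q["s"],z])
nr=lambda y:(lambda q:[q["xn"],y,12])
O=[("top",45,130,scr(180,125,10)),("top",492,45,scr(180,-125,10)),("top",50,165,scr(180,125,-10)),("top",495,82,scr(180,-125,-10)),
("top",118,495,nr(145)),("top",558,410,nr(-145)),("top",283,250,sh(37.5,75,46)),("top",510,212,sh(37.5,-75,46)),("top",522,318,sh(-37.5,-75,46)),("top",300,358,sh(-37.5,75,46)),
("top",522,112,st(95,-154,59)),("top",43,195,st(95,154,59)),("top",690,282,sh(-35,-180,68)),("top",668,178,sh(35,-180,68)),
("side",197,30,scr(180,125,-10)),("side",215,22,scr(180,125,10)),("side",335,190,scr(180,-125,10)),("side",312,200,scr(180,-125,-10)),
("side",140,288,sh(-37.5,75,46)),("side",207,270,sh(37.5,75,46)),("side",272,375,sh(37.5,-75,46)),("side",203,400,sh(-37.5,-75,46)),
("side",345,360,st(95,-154,59)),("side",243,462,sh(-35,-180,68)),("side",322,437,sh(35,-180,68)),
("side",33,240,nr(145)),("side",135,452,nr(-145))]
def un(p): return dict(X=p[0],Y=p[1],yaw=p[2],s=p[3],th=p[4],xn=p[5])
def W(q,P):
    c,s=np.cos(q["yaw"]),np.sin(q["yaw"]); return np.array([q["X"]+c*P[0]-s*P[1],q["Y"]+s*P[0]+c*P[1],P[2]])
def res(p):
    q=un(p);r=[]
    for c,u,v,g in O:
        k,a,b=(5.3333,245,135) if c=="top" else (4.2,280,120)
        r+=list(proj(d[c],W(q,g(q)))-[u/k+a-.4,v/k+b-.4])
    return np.array(r)
if __name__=="__main__":
    r=least_squares(res,[480,0,.1,70,1.4,-95],loss="soft_l1"); q=un(r.x); print(q)
    for o,e in zip(O,res(r.x).reshape(-1,2)): print(o[:3],e.round(1))
    print("plate",W(q,[0,-180-q["s"],46]),"plate home",W(q,[0,-180,46]),"bar",W(q,scr(165,0,10)(q)),"hinge",W(q,[95,0,59]))
E
python3 fit.py
```

```text
{'X': np.float64(583.7549682730673), 'Y': np.float64(19.756289282076075), 'yaw': np.float64(0.07041246702067475), 's': np.float64(58.27364300358304), 'th': np.float64(1.4205931031757346), 'xn': np.float64(-93.91388448620255)}
('top', 45, 130) [-0.1 -0.3]
('top', 492, 45) [-0.3  0.8]
('top', 50, 165) [ 0.1 -0.2]
('top', 495, 82) [0.4 0.5]
('top', 118, 495) [-0.4 -0.1]
('top', 558, 410) [0.2 0.6]
('top', 283, 250) [-1.6  0.1]
('top', 510, 212) [-1.  -0.5]
('top', 522, 318) [0.9 0.6]
('top', 300, 358) [-1.  1.]
('top', 522, 112) [-0.4  0.2]
('top', 43, 195) [0.6 0.5]
('top', 690, 282) [ 0.5 -0.4]
('top', 668, 178) [ 0.2 -0.7]
('side', 197, 30) [-0.1 -0.7]
('side', 215, 22) [ 0.5 -0.4]
('side', 335, 190) [0.2 0.4]
('side', 312, 200) [ 0.2 -0.1]
('side', 140, 288) [-1.5 -0.9]
('side', 207, 270) [ 0.7 -0.9]
('side', 272, 375) [0.7 0.5]
('side', 203, 400) [-2.  -0.4]
('side', 345, 360) [0.5 1.8]
('side', 243, 462) [0.9 1.7]
('side', 322, 437) [0.9 2.5]
('side', 33, 240) [-0.2 -0.7]
('side', 135, 452) [ 0.4 -0.3]
plate [ 600.51854322 -217.92692743   46.        ] plate home [ 596.41874196 -159.79768265   46.        ] bar [663.75320568  25.39849014 223.63860426] hinge [678.51956457  26.43994762  59.        ]
```

```bash
cat > go.py <<'E'
import sys,numpy as np
from plant import state
from scipy.spatial.transform import Rotation as R
from fit import W
Q=dict(X=583.75,Y=19.76,yaw=.0704)
def rel(stn,yaw):  # station-frame TCP target, tool yaw (world), pointing down
    s=state(); A=R.from_euler("xyz",s["ee_rot"]); B=R.from_euler("xyz",[np.pi,0,yaw])
    t=W(Q,stn); v=A.inv().apply(t-s["position"]); w=(A.inv()*B).as_rotvec()
    print("target",t.round(1),"rel",v.round(1),w.round(3),"dist",np.linalg.norm(v).round(1))
if __name__=="__main__":
    a=list(map(float,sys.argv[1:])); rel(a[:3],a[3])
E
python3 go.py 0 -310 350 1.641
```

```text
target [ 605.6 -289.5  350. ] rel [-668.1 -689.1 -135.2] [-1.000e-03  1.000e-03  1.151e+00] dist 969.3
```

```bash
echo '[{"pos":[0,0,-50],"aperture":0},{"pos":[0,0,-100],"aperture":0},{"pos":[0,0,-135],"aperture":0},{"pos":[-240,-250,-135],"turn_vec":[0,0,0.6],"aperture":0},{"pos":[-240,-250,-135],"turn_vec":[0,0,0.6],"aperture":0},{"pos":[-240,-250,-135],"turn_vec":[0,0,0.6],"aperture":0},{"pos":[-240,-250,-135],"turn_vec":[0,0,0.6],"aperture":0},{"pos":[-240,-250,-135],"turn_vec":[0,0,0.6],"aperture":0},{"pos":[-240,-250,-135],"turn_vec":[0,0,0.6],"aperture":0},{"pos":[-240,-250,-135],"turn_vec":[0,0,0.6],"aperture":0}]' | python3 -m creep 20; python3 go.py 0 -310 350 1.641
```

```text
time: 1.1
position: [354.2, 267.9, 349.5]
ee_rot: [-3.142, 0.0, 2.192]
ft_force: [0.6, 0.1, -0.4]
finger_gap: 0.155
grasp_force: 0.0
target [ 605.6 -289.5  350. ] rel [-5.996e+02 -1.200e+02 -4.000e-01] [0.    0.    0.551] dist 611.4
```

```bash
echo '[{"pos":[-600,-120,0],"turn_vec":[0,0,0.55],"aperture":0},{"pos":[-600,-120,0],"turn_vec":[0,0,0.55],"aperture":0},{"pos":[-600,-120,0],"turn_vec":[0,0,0.55],"aperture":0},{"pos":[-600,-120,0],"turn_vec":[0,0,0.55],"aperture":0},{"pos":[-600,-120,0],"turn_vec":[0,0,0.55],"aperture":0},{"pos":[-600,-120,0],"turn_vec":[0,0,0.55],"aperture":0},{"pos":[-600,-120,0],"turn_vec":[0,0,0.55],"aperture":0},{"pos":[-600,-120,0],"turn_vec":[0,0,0.55],"aperture":0},{"pos":[-600,-120,0],"turn_vec":[0,0,0.55],"aperture":0},{"pos":[-600,-120,0],"turn_vec":[0,0,0.55],"aperture":0}]' | python3 -m creep; python3 go.py 0 -290 120 1.641; python3 - <<'E'
import cv2
from plant import *
cv2.imwrite("pics/w1.png",grab_frame("wrist")["color"][:,:,::-1])
E
```

```text
time: 2.1
position: [559.8, -187.9, 349.3]
ee_rot: [-3.141, -0.0, 1.641]
ft_force: [0.5, 0.3, 0.6]
finger_gap: 0.007
grasp_force: 0.0
target [ 604.1 -269.5  120. ] rel [-84.6  38.6 229.2] [-0. -0.  0.] dist 247.4
```

View pics/w1.png

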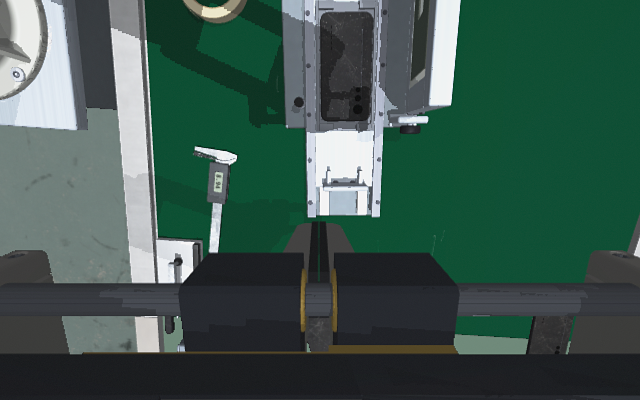

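The wrist view shows the station square to the tool: plate's outer top edge at about row 187, columns 323–367; rail ends at row 216. I'll check the fit against it.

```bash
python3 - <<'E'
import numpy as np
from plant import *
from fit import *
from scipy.spatial.transform import Rotation as R
s=state(); f=grab_frame("wrist"); T=np.eye(4); T[:3,:3]=R.from_euler("xyz",s["ee_rot"]).as_matrix(); T[:3,3]=s["position"]
f["T"]=T@f["mount"]; q=dict(X=583.75,Y=19.76,yaw=.0704,s=58.3,th=1.42)
print(f["T"].round(2).tolist())
for n,P in dict(pl=[-35,-238,68],pr=[35,-238,68],plb=[-35,-238,24],tip=[0,-295,12],rail=[46,-290,38],rail2=[-46,-290,38],shl=[-37.5,-133,46],shr=[37.5,-133,46],scr1=scr(180,-125,10)(q),scr2=scr(180,-125,-10)(q),knob=[95,-154,59],post=[-70,-107,49],pn=[-94,-145,12]).items(): print(n,proj(f,W(q,np.array(P))).round(1))
E
```

```text
[[1.0, 0.07, 0.02, 557.04], [0.07, -0.97, -0.24, -127.77], [-0.0, 0.24, -0.97, 518.4], [0.0, 0.0, 0.0, 1.0]]
pl [319.9 186.7]
pr [365.9 186.6]
plb [319.7 181.4]
tip [339.8 212.2]
rail [368.7 213.7]
rail2 [313.2 213.8]
shl [318.  115.6]
shr [367.7 115.4]
scr1 [448.3 100. ]
scr2 [424.7 100.3]
knob [407.4 129.8]
post [296.   97.4]
pn [283.4 123.9]
```

The fit agrees within ~3 px; I'll nudge the station to X=586, Y=17.5 and descend outside the plate.

```bash
sed -i 's/X=583.75,Y=19.76/X=586,Y=17.5/' go.py; python3 go.py 0 -268 50 1.641
```

```text
target [ 604.9 -249.8   50. ] rel [-61.6  40.3 298.3] [-0.001  0.001 -0.003] dist 307.3
```

```bash
echo '[{"pos":[-31,20,0],"aperture":0},{"pos":[-62,40,20],"aperture":0},{"pos":[-62,40,70],"aperture":0},{"pos":[-62,40,120],"aperture":0},{"pos":[-62,40,170],"aperture":0},{"pos":[-62,40,220],"aperture":0},{"pos":[-62,40,260],"aperture":0},{"pos":[-62,40,285],"aperture":0},{"pos":[-62,40,298],"aperture":0},{"pos":[-62,40,298],"aperture":0}]' | python3 -m creep; python3 go.py 0 -190 50 1.641
```

```text
time: 3.2
position: [602.7, -243.9, 50.0]
ee_rot: [-3.139, -0.001, 1.642]
ft_force: [-0.5, 0.7, -0.2]
finger_gap: 0.006
grasp_force: 0.0
target [ 599.4 -172.    50. ] rel [71.9  1.8  0.1] [-0.003 -0.001  0.001] dist 71.9
```

```bash
echo '[{"pos":[7,0,0],"aperture":0},{"pos":[14,0,0],"aperture":0},{"pos":[21,0,0],"aperture":0},{"pos":[28,0,0],"aperture":0},{"pos":[35,0,0],"aperture":0},{"pos":[42,0,0],"aperture":0},{"pos":[49,0,0],"aperture":0},{"pos":[55,1,0],"aperture":0},{"pos":[61,1,0],"aperture":0},{"pos":[65,1,0],"aperture":0}]' | python3 -m creep; echo '[{"pos":[1,0,0],"aperture":0},{"pos":[2,0,0],"aperture":0},{"pos":[3,0,0],"aperture":0},{"pos":[4,0,0],"aperture":0}]' | python3 -m creep
```

```text
time: 4.2
position: [600.1, -179.3, 51.5]
ee_rot: [-3.141, -0.0, 1.642]
ft_force: [-0.2, -4.5, 3.1]
finger_gap: 0.003
grasp_force: 2.2
time: 4.6
position: [599.8, -175.9, 51.5]
ee_rot: [-3.141, -0.0, 1.642]
ft_force: [0.5, -3.5, 2.1]
finger_gap: 0.007
grasp_force: 1.9
```

Sliding with ~4 N. Advance in small steps until the force rises at the stop.

```bash
for i in 1 2 3; do echo '[{"pos":[1,0,0],"aperture":0},{"pos":[2,0,0],"aperture":0}]' | python3 -m creep | grep -E "pos|ft_f"; done
```

```text
position: [599.6, -173.8, 51.5]
ft_force: [-0.2, -3.7, 2.3]
position: [599.5, -171.7, 51.5]
ft_force: [-0.7, -3.4, 1.8]
position: [599.4, -169.7, 51.5]
ft_force: [0.1, -3.3, 0.8]
```

```bash
for i in 1 2 3; do echo '[{"pos":[1,0,0],"aperture":0},{"pos":[2,0,0],"aperture":0}]' | python3 -m creep | grep -E "pos|ft_f"; done
```

```text
position: [599.4, -168.2, 51.5]
ft_force: [-0.3, -9.2, -0.5]
position: [599.9, -167.9, 51.8]
ft_force: [1.8, -17.0, -1.3]
position: [600.0, -167.6, 52.1]
ft_force: [0.9, -25.4, -0.8]
```

The force jumps to 25 N without motion: the shuttle is home. Back off, rise, and go behind the screen.

```bash
echo '[{"pos":[-10,0,0],"aperture":0},{"pos":[-40,0,0],"aperture":0},{"pos":[-60,0,-15],"aperture":0},{"pos":[-60,0,-65],"aperture":0},{"pos":[-60,0,-115],"aperture":0},{"pos":[-60,0,-165],"aperture":0},{"pos":[-60,0,-215],"aperture":0},{"pos":[-60,0,-260],"aperture":0},{"pos":[-60,0,-290],"aperture":0},{"pos":[-60,0,-290],"aperture":0}]' | python3 -m creep; python3 go.py 145 -5 340 0.07
```

```text
time: 6.8
position: [605.0, -223.7, 346.8]
ee_rot: [3.135, 0.002, 1.642]
ft_force: [0.2, 0.6, 0.2]
finger_gap: 0.006
grasp_force: 0.0
target [731.   22.7 340. ] rel [236.8 143.2   7.3] [ 0.007 -0.004  1.572] dist 276.8
```

```bash
echo '[{"pos":[24,14,0],"turn_vec":[0,0,0.15],"aperture":0},{"pos":[48,28,0],"turn_vec":[0,0,0.3],"aperture":0},{"pos":[72,43,0],"turn_vec":[0,0,0.45],"aperture":0},{"pos":[96,58,0],"turn_vec":[0,0,0.6],"aperture":0},{"pos":[120,72,0],"turn_vec":[0,0,0.75],"aperture":0},{"pos":[144,86,0],"turn_vec":[0,0,0.9],"aperture":0},{"pos":[168,100,0],"turn_vec":[0,0,1.05],"aperture":0},{"pos":[192,115,0],"turn_vec":[0,0,1.2],"aperture":0},{"pos":[216,130,0],"turn_vec":[0,0,1.35],"aperture":0},{"pos":[237,143,0],"turn_vec":[0,0,1.5],"aperture":0}]' | python3 -m creep; python3 go.py 145 -5 340 0.07;python3 - <<'E'
import cv2
from plant import *
cv2.imwrite("pics/w2.png",grab_frame("wrist")["color"][:,:,::-1])
a=grab_frame("side")["color"][90:240,260:400,::-1]
cv2.imwrite("pics/s2.png",cv2.resize(a,None,fx=4,fy=4,interpolation=cv2.INTER_CUBIC))
E
```

```text
time: 7.8
position: [728.9, 24.8, 339.6]
ee_rot: [-3.14, 0.003, 0.136]
ft_force: [-0.1, -0.3, -0.9]
finger_gap: 0.001
grasp_force: 0.0
target [731.   22.7 340. ] rel [ 1.8  2.3 -0.4] [-0.001  0.003  0.066] dist 3.0
```

View pics/s2.png

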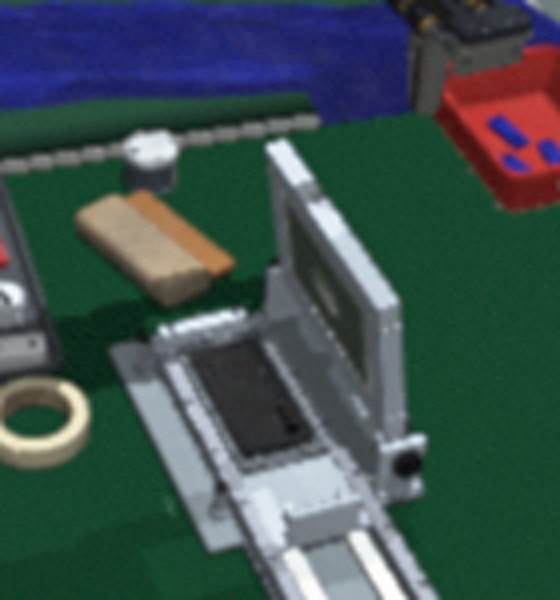

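The side view shows the shuttle up against its stop with the screen still raised and the hand behind and above it, clear of everything. Now descend behind the free bar.

```bash
echo '[{"pos":[0,2,30],"turn_vec":[0,0,0.06],"aperture":0},{"pos":[-5,2,70],"turn_vec":[0,0,0.06],"aperture":0},{"pos":[-10,2,100],"turn_vec":[0,0,0.06],"aperture":0},{"pos":[-15,2,113],"turn_vec":[0,0,0.06],"aperture":0},{"pos":[-15,2,113],"turn_vec":[0,0,0.06],"aperture":0}]' | python3 -m creep; python3 go.py 90 -5 227 0.07
```

```text
time: 8.4
position: [712.4, 18.3, 226.1]
ee_rot: [-3.141, 0.005, 0.083]
ft_force: [-0.4, -0.3, 0.2]
finger_gap: 0.009
grasp_force: 0.0
target [676.1  18.8 227. ] rel [-36.1  -3.6  -0.7] [-0.     0.005  0.013] dist 36.3
```

Approach slowly until contact.

```bash
echo '[{"pos":[-8,0,0],"aperture":0},{"pos":[-16,0,0],"aperture":0},{"pos":[-22,0,0],"aperture":0},{"pos":[-27,0,0],"aperture":0}]' | python3 -m creep| grep -E "pos|ft_f"; for i in 1 2 3 4; do echo '[{"pos":[-2,0,0],"aperture":0},{"pos":[-4,0,0],"aperture":0}]' | python3 -m creep | grep -E "pos|ft_f"; done
```

```text
position: [687.5, 16.5, 229.9]
ft_force: [0.3, -0.3, -0.0]
position: [683.6, 16.2, 229.0]
ft_force: [-0.6, 0.7, 0.2]
position: [679.6, 15.9, 228.5]
ft_force: [-0.4, 0.5, -0.3]
position: [675.6, 15.5, 228.4]
ft_force: [0.1, 0.6, -0.3]
position: [672.7, 15.3, 228.7]
ft_force: [5.3, 0.9, -2.9]
```

Contact at 5 N on the bar's upper face, where predicted. Compute the arc.

```bash
python3 - <<'E'
import numpy as np
P=lambda t,r:np.array([95-r*np.cos(t)+10*np.sin(t),59+r*np.sin(t)+10*np.cos(t)])
t0=1.40
for t in [1.4,1.33,1.26,1.19,1.12,1.05,.98,.91,.84,.77,.7,.63,.56,.49,.42,.35,.28,.21,.14,.1,.06,.03,0]:
    r=169+5*(t0-t)/t0; d=P(t,r)-P(t0,169); print(t,(d*[1,-1]).round(1),P(t,r).round(0))
E
```

```text
1.4 [ 0. -0.] [ 76. 227.]
1.33 [-11.8   1.5] [ 64. 226.]
1.26 [-23.4   3.8] [ 53. 223.]
1.19 [-34.9   6.9] [ 41. 220.]
1.12 [-46.2  10.9] [ 30. 216.]
1.05 [-57.2  15.6] [ 19. 212.]
0.98 [-67.8  21.1] [  8. 206.]
0.91 [-78.   27.3] [ -2. 200.]
0.84 [-87.8  34.2] [-12. 193.]
0.77 [-97.1  41.8] [-21. 185.]
0.7 [-105.9   50.1] [-30. 177.]
0.63 [-114.   59.] [-38. 168.]
0.56 [-121.5   68.4] [-45. 159.]
0.49 [-128.4   78.4] [-52. 149.]
0.42 [-134.6   88.8] [-58. 138.]
0.35 [-140.    99.6] [-64. 128.]
0.28 [-144.6  110.8] [-68. 116.]
0.21 [-148.5  122.3] [-72. 105.]
0.14 [-151.5  134.1] [-75.  93.]
0.1 [-152.9  141. ] [-77.  86.]
0.06 [-154.   147.8] [-78.  79.]
0.03 [-154.6  153. ] [-79.  74.]
0 [-155.1  158.2] [-79.  69.]
```

```bash
echo '[{"pos":[-6,1,0],"aperture":0},{"pos":[-12,0,2],"aperture":0},{"pos":[-23,0,4],"aperture":0},{"pos":[-35,0,7],"aperture":0},{"pos":[-46,0,11],"aperture":0},{"pos":[-57,0,16],"aperture":0},{"pos":[-68,0,21],"aperture":0}]' | python3 -m creep; python3 go.py 18 0 206 0.07
```

```text
time: 10.3
position: [603.4, 9.6, 207.3]
ee_rot: [3.142, -0.001, 0.082]
ft_force: [4.0, -0.0, -0.7]
finger_gap: 0.004
grasp_force: 1.8
target [604.   18.8 206. ] rel [ 1.3 -9.1  1.3] [ 0.    -0.001  0.012] dist 9.3
```

```bash
echo '[{"pos":[-10,0,6],"aperture":0},{"pos":[-20,0,13],"aperture":0},{"pos":[-29,0,21],"aperture":0},{"pos":[-38,0,29],"aperture":0},{"pos":[-46,0,38],"aperture":0},{"pos":[-53,0,47],"aperture":0},{"pos":[-60,0,57],"aperture":0},{"pos":[-66,0,68],"aperture":0}]' | python3 -m creep; python3 go.py -48 0 138 0.07
```

```text
time: 11.1
position: [537.3, 4.2, 138.7]
ee_rot: [-3.142, 0.001, 0.082]
ft_force: [0.8, 1.3, 2.0]
finger_gap: 0.003
grasp_force: 1.4
target [538.1  14.1 138. ] rel [ 1.6 -9.8  0.7] [-0.     0.001  0.012] dist 10.0
```

```bash
echo '[{"pos":[-5,0,11],"aperture":0},{"pos":[-10,0,22],"aperture":0},{"pos":[-14,0,33],"aperture":0},{"pos":[-17,0,44],"aperture":0},{"pos":[-18,0,51],"aperture":0},{"pos":[-19,0,58],"aperture":0},{"pos":[-20,0,63],"aperture":0}]' | python3 -m creep | grep -E "time|pos|ft_f"; for i in 1 2 3; do echo '[{"pos":[0,0,1],"aperture":0},{"pos":[0,0,2],"aperture":0}]' | python3 -m creep | grep -E "pos|ft_f"; done
```

```text
time: 11.8
position: [517.9, 2.5, 75.9]
ft_force: [-0.0, -0.3, 2.2]
position: [517.7, 2.5, 74.4]
ft_force: [-2.0, 1.1, 3.3]
position: [518.1, 2.6, 72.7]
ft_force: [-2.3, 0.7, 2.7]
position: [518.2, 2.6, 70.6]
ft_force: [-1.9, -0.0, 2.8]
```

```bash
for i in 1 2 3; do echo '[{"pos":[0,0,1],"aperture":0},{"pos":[0,0,2],"aperture":0}]' | python3 -m creep | grep -E "pos|ft_f"; done
```

```text
position: [518.3, 2.6, 69.2]
ft_force: [-7.8, -0.3, 25.2]
position: [518.4, 2.6, 69.1]
ft_force: [-16.4, 0.5, 50.1]
position: [518.5, 2.6, 68.9]
ft_force: [-23.5, -0.7, 75.6]
```

Firmly on the posts at z = 69. Rise straight away and check.

```bash
echo '[{"pos":[0,0,-5],"aperture":0},{"pos":[0,0,-10],"aperture":0},{"pos":[0,0,-35],"aperture":0},{"pos":[0,0,-80],"aperture":0},{"pos":[0,0,-130],"aperture":0},{"pos":[0,0,-180],"aperture":0},{"pos":[0,0,-220],"aperture":0},{"pos":[0,0,-240],"aperture":0},{"pos":[0,0,-240],"aperture":0},{"pos":[0,0,-240],"aperture":0}]' | python3 -m creep; python3 - <<'E'
import cv2
from plant import *
a=grab_frame("side")["color"][90:240,260:400,::-1]
cv2.imwrite("pics/s3.png",cv2.resize(a,None,fx=4,fy=4,interpolation=cv2.INTER_CUBIC))
E
```

```text
time: 14.0
position: [518.1, 2.6, 303.8]
ee_rot: [-3.142, 0.0, 0.082]
ft_force: [0.5, -0.5, -0.3]
finger_gap: 0.005
grasp_force: 0.0
```

View pics/s3.png

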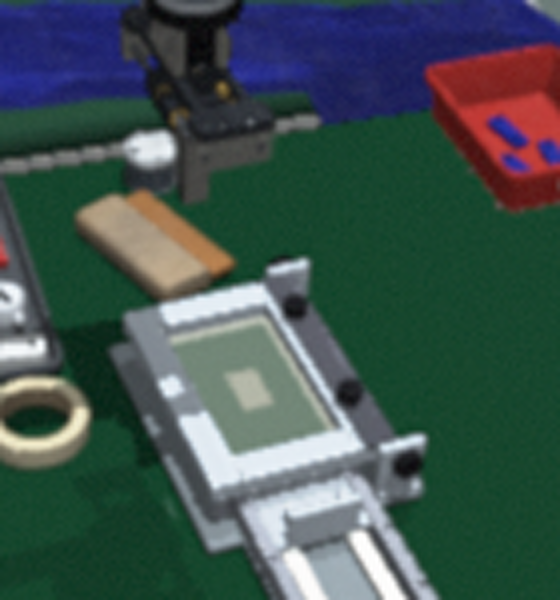

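The screen lies flat, the push plate sits unchanged at (320,510), the bystanders are where they were, and the hand is clear.

```bash
python3 -c "
from plant import *
print(close_job())"
```

```text
the job is handed in; nothing more can be done
None
```

The shuttle was pushed home against its stop, the screen was then lowered flat onto its rest posts, and the hand is clear; the job was handed in at about 14 s of the 51 s limit, and no verdict came back.

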